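# Start the seized lid-hinge pin of the electric mitad with a drift punch

### The arm

A 7-joint arm with a two-finger parallel gripper is mounted at the origin on the work surface. World frame = base frame: x ahead of the robot, y to its left, z up, the work surface at z = 0. Lengths are in m, angles in rad, forces in N, time in s.
With the tool pointing down it reaches from about 0.4 to 0.925 m from the base axis. Payload 4.1 kg.
Tool frame: the origin (TCP) lies midway between the tips of the shut fingers; the grasp point (between the pads) lies 19 mm behind it; z points along the fingers, y is the line along which they close (so a half turn about z gives the same grasp; the last joint's range is limited). The gripper opens to 85 mm and grips with 20 to 120 N. Pads are 22 mm wide; open, the fingers measure 114 mm over their backs; the gripper's body (76 mm by 85 mm) begins 54 mm behind the grasp point. The pads swing forward as they close: fully open they stand 13 mm farther back than shut.
Start: joints at [1.064, 0.398, 0.045, 1.537, -0.019, 1.207, -0.051], TCP at [0.258, -0.597, 0.231] pointing down, gripper open.
Joint ranges: [-2.82, 2.82], [-0.49, 2.23], [-1.37, 1.46], [0, 2.46], [-1.36, 4.5], [0.23, 2], [-2.94, 2.94]. Speed limits (rad/s): [2.57, 2.57, 3.14, 3.14, 3.14, 3.14, 3.14].

### API

Orientations are given as a rotation vector (axis times angle).
In Python, from workcell import ctrl gives the robot as it stands. Calls block until the motion is done:
- ctrl.move_ptp(position, orientation): joint-space move of the TCP to a pose.
- ctrl.servo_line(position, frame=None, max_speed=0.15, max_force=None): straight line of the TCP; frame=None keeps the orientation; max_speed is the mean speed in m/s. With max_force (N) it stops when the force on the tool has changed by that much, and returns True; else False.
- ctrl.goto_joints(angles): joint-space move.
- ctrl.release() and ctrl.close_gripper(strength=None): open the fingers fully, or close them until they stop; strength is the grip in N (None keeps the last).
- ctrl.sleep(seconds).
- ctrl.solve_ik(position, orientation): joint angles nearest the present ones, or None.
- ctrl.capture(name): name is "scene" or "side" or "wrist"; returns a dict with "color" (400x640x3 uint8, blue, green, red), "depth" (400x640 float32, m along the optical axis (not along the pixel's ray), 0 where there is no reading), "K" (3x3 intrinsics, pixels), "extrinsics" (4x4, takes a point from world to camera coordinates); the wrist camera has in their place "mount" (4x4, takes a point from camera to tool coordinates, whose origin is the TCP and whose axes are the flange's). Camera axes: x right, y up, looking along -z (the intrinsics and any distortion apply to the point x, -y, -z); pixel columns grow to the right and rows downward; lengths in m; the calibration is good to about 2 mm. A picture is of the moment at which its call begins: read the wrist's pose just before it.
A pose or a line that the arm cannot do raises ctrl.Unreachable and nothing moves.
- ctrl.sign_off(): hands the job in; it is judged then, once.
Trained networks look in a picture, given as the dict that the camera call returned (one of the last four; its "shot" number tells which), for a name from the list of things; names that differ only in an ending like _2 or _b are one class to them, and where a whole thing is asked for, a point or a joint stands for the part that bears it (a point fixed in the world has none). Each returns a list of dicts, best first, with "confidence" (0 to 1); they miss things now and then, are a little off and sometimes report something else, mostly with a low value. They report only what shows in the picture. A call takes as long as a camera call.
- ctrl.regions_of(picture, query): "mask" (400x640 bool, what is visible of it) and "point" ([row, column] in pixels, amid what is visible of it).
- ctrl.mark_of(picture, query): "point" ([row, column] in pixels: a listed point, or the origin of a listed thing).
Readings, each from a call of its own:
- ctrl.read_t(): time.
- ctrl.read_q(): joint angles.
- ctrl.read_joint_vel(): joint speeds.
- ctrl.read_joint_torque(): joint torques, N m.
- ctrl.read_ee_pos(): TCP position.
- ctrl.read_ee_rot(): TCP orientation.
- ctrl.read_wrist_force(): force on the tool from outside, world axes, zero at the start.
- ctrl.read_ft_torque(): the same for the moment, N m.
- ctrl.read_grip_width(): opening from 0.0 (shut) to 1.0 (fully open).
- ctrl.read_grip_force(): force on a finger pad.
Only numpy, scipy, OpenCV 4.12 (cv2) and the standard library are available. Lean on these libraries where they do the work, as an engineer would, in place of code of your own. Each camera call takes 0.05 s, during which the arm holds its last target. There are 200 camera calls.

### The job

The pin of the mitad's lid hinge has rusted in: take the drift punch from the aluminium tray, feel its tip into the hinge bore on the pin's headless end, and press the pin out from that side until the gap under its head is about 25 mm, so that it can be drawn by hand later; leave it standing so and lay the punch back in the tray. Press slowly and moderately, without knocking or shoving hard on the pin or the hinge. Do not pull on the pin with the fingers, lift the lid, or disturb the cups and the ladle.

Things in the scene. Friction and masses are not known exactly. Their poses are not given: they have to be found in the camera images.
- mitad: round electric injera cooker, 440 mm across, fixed, on 50 mm feet, rim 114 mm high; origin on the bench under its centre, z up. On its -y side, 258 mm from the centre and about 118 mm above the bench, is the lid hinge: three steel eyes 26 mm square in one line along x. Straps and wall lie to +y of the hinge; it is open on its -y side, above, and before both ends
- hinge_mark (a point): where the middle of the near face of the hinge's first eye was when new; +x points into the 10 mm square-edged bore, which runs level for 40 mm through the eyes, z up. The hinge has been knocked: the real face and bore now lie up to 5 mm off in y, 2.5 mm in z and 1 mm in x, and the bore turned in yaw by up to 0.015 rad. Only touch or sight tells; over 22 N bends it more
- pin (a joint): gap (m) between the last eye's far face and the head of the pin, 0 when fully home, 0 to 0.003 at the start, grows as the pin is pressed along the bore's +x. Steel pin, shank 9 mm, head 16 mm across and 5.5 mm thick. It takes 8 N to slide, and 2.5 N more for every 10 mm/s; stays where it is left; over 22 N spoils it. Its headless end is inside the bore, 4 mm plus this gap from the near face
- punch_grip (a point): where to hold the drift punch, on its axis, +x to its tip: steel, 140 mm, 112 g, lying level in the tray, axis 6.5 mm above what it lies on. Blue octagonal body, 13 mm across flats, from 58 mm behind this point to 22 mm ahead; 10 mm taper; then a plain 7.5 mm tip 50 mm long, ending 82 mm ahead. Hold it firmly: a light grip lets it tilt and slip under the push
- punch_tip (a point): centre of the flat end face of the punch's tip, +x out of the tip along the punch
- tray_floor (a point): centre of the inner floor of the aluminium tray, 3 mm above the bench; 300 x 220 x 20 mm outside (x, y, z), walls and floor 3 mm, 0.6 kg, loose, partly under the hinge; z up
- lid (a joint): opening angle (rad) of the mitad's lid about the hinge line, 0 shut, growing as it is lifted; a shallow aluminium cone, 0.9 kg
- lid_knob (a point): underside of the black knob at the top of the lid, 193 mm above the bench
- cup_a_mid (a point): small white handleless ceramic cup, 68 mm across the rim and 52 mm high, loose, this point half-way up its axis
- cup_b_mid (a point): small blue handleless ceramic cup, 68 mm across the rim and 52 mm high, loose, this point half-way up its axis
- ladle_bowl (a point): middle of the bowl of a yellow plastic ladle lying on the bench, bowl 84 mm across, 34 mm high, handle 230 mm long to this frame's -x

How it is judged:
On the way, in this order (a step that is already met when the one before it is completed fails the run):
1. the punch is held, lifted out of the tray (contact force between the fingers and punch above 1 N and z of punch_grip in the frame of tray_floor above 0.05 m).
2. the held punch's tip is in the bore and has pressed the pin's gap past 10 mm (contact force between the fingers and punch above 1 N and value of joint pin above 0.01 m and x of punch_tip in the frame of hinge_mark above 0.01 m and y of punch_tip in the frame of hinge_mark between -0.009 and 0.009 m and z of punch_tip in the frame of hinge_mark between -0.009 and 0.009 m).
At the end, for the whole second after the job is handed in: the gap under the pin's head is 20 to 30 mm, and the punch lies still in the tray (its axis less than 30 mm above the floor and within 15 degrees of level), the tray flat on the bench and the lid shut (value of joint pin between 0.02 and 0.03 m and x of punch_grip in the frame of tray_floor between -0.14 and 0.14 m and y of punch_grip in the frame of tray_floor between -0.1 and 0.1 m and z of punch_grip in the frame of tray_floor below 0.03 m and angle between punch_grip's own x axis and vertical between 1.3 and 1.85 rad and linear speed of punch below 0.02 m/s and value of joint lid below 0.1 rad and angle between tray_floor's own z axis and vertical below 0.1 rad); the robot touches nothing.
It fails at once if the punch presses or knocks on the pin or the hinge with more than 22 N together, or on the mitad itself with more than 22 N (contact force between punch and hinge above 22 N or contact force between punch and mitad above 22 N).
It fails at once if the robot itself bears on the hinge or the mitad with more than 15 N (contact force between any of the arm, the fingers and mitad above 15 N or contact force between any of the arm, the fingers and hinge above 15 N).
It fails at once if the fingers pull or push on the pin (contact force between the fingers and pin above 1 N).
It fails at once if the lid is lifted more than about 6 degrees (value of joint lid above 0.1 rad).
It fails at once if a cup or the ladle is shifted more than 15 mm (distance of any of cup_a_mid, cup_b_mid, ladle_bowl from where it was at the start of the episode above 0.015 m).
It also fails if it takes over 70 s, if anything falls off the work surface, if the arm or the gripper's body presses on something with over 40 N, if the wrist force passes 120 N, or if a joint passes its speed limit or range.

## Working session

There is one attempt and no reset: what is moved stays moved. The work goes in short steps, each a Python script; the robot and the scene stay as the last script left them, time stands still between calls to the robot, and variables do not carry over. Pictures are saved under pics/ and viewed, at most 10 in all, crops included, and the job is handed in when it is done.

```bash
mkdir -p pics; ls; cat > h.py <<'E'
import numpy as np, cv2
from scipy.spatial.transform import Rotation as R
from workcell import ctrl
def cap(name):
    if name=="wrist":
        p=np.array(ctrl.read_ee_pos()); r=R.from_rotvec(ctrl.read_ee_rot()).as_matrix()
        d=ctrl.capture(name); T=np.eye(4); T[:3,:3]=r; T[:3,3]=p; d["c2w"]=T@np.array(d["mount"])
    else:
        d=ctrl.capture(name); d["c2w"]=np.linalg.inv(np.array(d["extrinsics"]))
    return d
def ray(d,rc):
    K=np.array(d["K"]); x=(rc[1]-K[0,2])/K[0,0]; y=(rc[0]-K[1,2])/K[1,1]
    return d["c2w"][:3,3], d["c2w"][:3,:3]@np.array([x,-y,-1.])
def at_z(d,rc,z):
    o,v=ray(d,rc); return o+v*(z-o[2])/v[2]
def at_depth(d,rc):
    o,v=ray(d,rc); return o+v*float(d["depth"][int(rc[0]),int(rc[1])])
def proj(d,p):
    c=np.linalg.inv(d["c2w"])@np.append(p,1); K=np.array(d["K"])
    return np.array([K[1,2]+K[1,1]*(-c[1])/(-c[2]), K[0,2]+K[0,0]*c[0]/(-c[2])])
def mark(d,q):
    try:
        l=ctrl.mark_of(d,q); return l[0] if l else None
    except Exception as e: return None
E
python3 - <<'E'
from h import *
for n in ["scene","side","wrist"]:
    d=cap(n); cv2.imwrite(f"pics/{n}0.png",d["color"]); print(n,"cam",d["c2w"][:3,3].round(3),d.keys())
    for q,z in [("mitad",0),("hinge_mark",.118),("punch_grip",.0095),("punch_tip",.0095),("tray_floor",.003),("pin",.118),("lid_knob",.193),("cup_a_mid",.026),("cup_b_mid",.026),("ladle_bowl",.017)]:
        m=mark(d,q)
        if m: print(q,round(m["confidence"],2),np.round(m["point"],1),at_z(d,m["point"],z).round(4),at_depth(d,m["point"]).round(3))
print(ctrl.read_t(), ctrl.read_ee_rot())
E
```

```text
pics
scene cam [0.951 0.598 1.23 ] dict_keys(['color', 'depth', 'K', 'extrinsics', 'shot', 'c2w'])
hinge_mark 0.93 [216.2 349.8] [0.5942 0.0955 0.118 ] [0.599 0.102 0.133]
punch_grip 0.46 [200.3 325.7] [ 0.5929 -0.0282  0.0095] [ 0.596 -0.023  0.019]
punch_tip 0.53 [209.4 295.6] [ 0.679  -0.0417  0.0095] [ 0.678 -0.043  0.006]
tray_floor 0.79 [223.4 318.4] [0.643  0.0226 0.003 ] [0.644 0.024 0.005]
lid_knob 0.32 [110.2 253.9] [ 0.6811 -0.2632  0.193 ] [ 0.631 -0.422  0.002]
cup_a_mid 0.93 [127.9 333.5] [ 0.4578 -0.2278  0.026 ] [ 0.451 -0.239  0.01 ]
cup_b_mid 0.84 [149.5 261.9] [ 0.6785 -0.2565  0.026 ] [ 0.677 -0.26   0.021]
ladle_bowl 0.91 [110.  254.6] [ 0.6331 -0.4091  0.017 ] [ 0.629 -0.424 -0.001]
side cam [0.26  0.949 1.002] dict_keys(['color', 'depth', 'K', 'extrinsics', 'shot', 'c2w'])
mitad 0.38 [224.2 311.8] [ 0.6438 -0.0304  0.    ] [0.594 0.097 0.13 ]
hinge_mark 0.63 [222.9 309.1] [0.6072 0.0826 0.118 ] [0.602 0.096 0.132]
punch_grip 0.64 [225.6 326.4] [ 0.5968 -0.0292  0.0095] [ 0.594 -0.021  0.017]
punch_tip 0.68 [217.1 303.5] [ 0.6749 -0.0424  0.0095] [ 0.674 -0.041  0.011]
tray_floor 0.78 [234.6 301.9] [0.6551 0.0235 0.003 ] [0.606 0.138 0.127]
cup_a_mid 0.88 [190.4 385.7] [ 0.4642 -0.2258  0.026 ] [ 0.467 -0.244  0.011]
cup_b_mid 0.55 [178.  324.2] [ 0.6706 -0.2247  0.026 ] [ 0.666 -0.211  0.037]
ladle_bowl 0.92 [151.7 347.4] [ 0.6451 -0.4047  0.017 ] [ 0.652 -0.429 -0.   ]
wrist cam [ 0.326 -0.567  0.373] dict_keys(['color', 'depth', 'K', 'mount', 'shot', 'c2w'])
1.5 [ 3.07641280e+00  6.36258528e-01 -1.29784272e-05]
```

View images.

View pics/scene0.png

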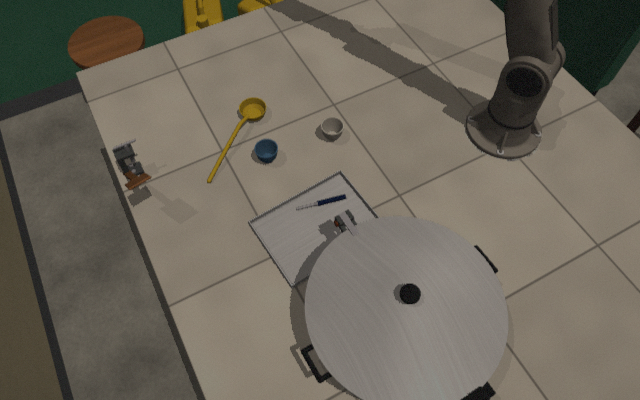

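View pics/side0.png

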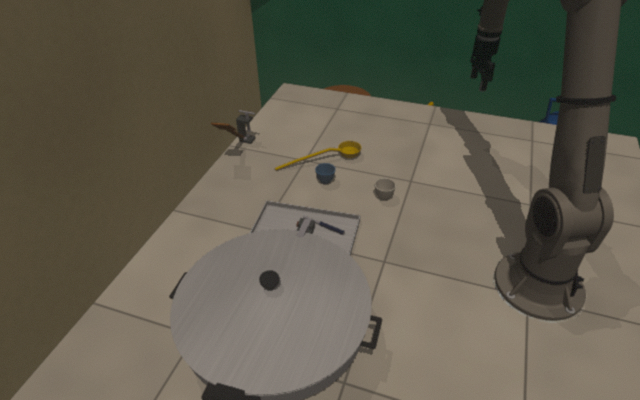

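The scene shows the punch in the tray (body around [200,333], tip [209,298]) next to the hinge ([218,345]). The lid knob is at [293,409] in the scene view and [280,270] in the side view. Next I go above the tray with the wrist camera.

```bash
python3 - <<'E'
from h import *
for n,rc in [("scene",(300,409)),("side",(287,270))]:
    d=cap(n); print(n,at_z(d,rc,.193).round(4))
tgt=np.array([0.60,-0.03,0.36])
for yaw in [0,-20,20,90,-90,160,180]:
    r=(R.from_euler("z",yaw,degrees=True)*R.from_euler("x",180,degrees=True)).as_rotvec()
    print(yaw,ctrl.solve_ik(tgt,r))
d=cap("wrist"); print(np.array(d["mount"]).round(3))
E
```

```text
scene [0.6092 0.3613 0.193 ]
side [0.588  0.3691 0.193 ]
0 [ 0.28001803  0.26164284 -0.38398016  1.45573077  0.09785196  1.44310804
 -1.67538111]
-20 [ 0.25415917  0.25897424 -0.35048219  1.4564589   0.08878197  1.44177231
 -2.01684244]
20 [ 0.30439658  0.26440798 -0.41572055  1.45504845  0.10659075  1.44445772
 -1.33362358]
90 [ 0.40993051  0.27952438 -0.55540832  1.45215126  0.14704923  1.45150747
 -0.14552557]
-90 [-0.86163769  0.49880868  1.26893672  1.48490893 -0.47547312  1.50438084
 -2.73902567]
160 [ 0.46326695  0.28945639 -0.6278644   1.45072947  0.16958988  1.4560082
  1.05758482]
180 [ 0.49632314  0.29655134 -0.67359952  1.44986522  0.18447562  1.45920701
  1.39438993]
[[-0.     0.955  0.297  0.074]
 [ 1.    -0.     0.001  0.   ]
 [ 0.001  0.297 -0.955 -0.142]
 [ 0.     0.     0.     1.   ]]
```

```bash
cat >> h.py <<'E'
def down(yaw): return (R.from_euler("z",yaw)*R.from_euler("x",np.pi)).as_rotvec()
E
python3 - <<'E'
from h import *
ctrl.move_ptp([0.56,0.03,0.27],down(np.pi))
print(ctrl.read_t(),ctrl.read_ee_pos())
d=cap("wrist"); cv2.imwrite("pics/w1.png",d["color"]); print(np.array(d["K"]).round(1),d["c2w"][:3,3])
for q,z in [("hinge_mark",.118),("punch_grip",.0095),("punch_tip",.0095),("tray_floor",.003),("pin",.118)]:
    m=mark(d,q)
    if m: print(q,round(m["confidence"],2),np.round(m["point"],1),at_z(d,m["point"],z).round(4),at_depth(d,m["point"]).round(3))
for q in ["punch_grip","tray_floor","pin","mitad"]:
    l=ctrl.regions_of(d,q)
    if l:
        m=l[0]["mask"]; ys,xs=np.nonzero(m); print(q,l[0]["confidence"],ys.min(),ys.max(),xs.min(),xs.max())
        np.save(f"{q}.npy",m)
np.save("depth.npy",d["depth"]);np.save("c2w.npy",d["c2w"])
E
```

```text
4.125 [0.56012669 0.0285902  0.26976634]
[[326.4   0.  325.9]
 [  0.  326.4 200.9]
 [  0.    0.    1. ]] [0.48343224 0.02830044 0.41169863]
punch_grip 0.78 [193.3 286.5] [ 0.597  -0.0224  0.0095] [ 0.596 -0.022  0.012]
punch_tip 0.63 [251.9 272.2] [ 0.6794 -0.0449  0.0095] [ 0.683 -0.046  0.002]
tray_floor 0.83 [228.4 325.3] [0.648  0.0271 0.003 ] [0.648 0.027 0.002]
punch_grip 0.8 146 248 272 294
tray_floor 0.95 106 335 223 413
mitad 0.66 0 390 410 639
```

View pics/w1.png

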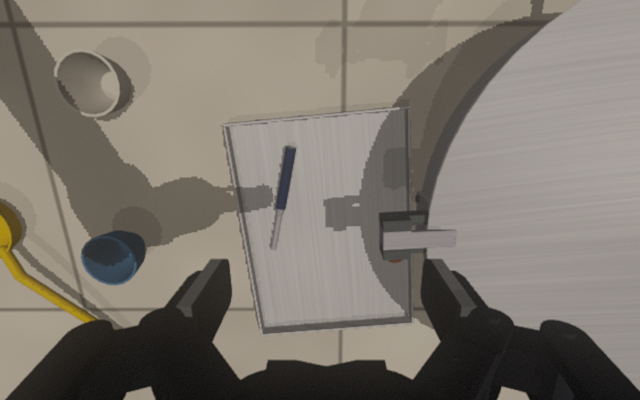

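The tray lies in the middle with the punch at [146..248, 272..294] and its tip downward (+x). The hinge's near face is at about row 212, column 400. The red pin head is at [262,396] on the far +x side. The punch grip is only about 57 mm from the tray wall, so I'll offset the gripper slightly to +y.

```bash
python3 - <<'E'
from h import *
d=cap("wrist")
m=np.load("punch_grip.npy"); ys,xs=np.nonzero(m)
P=np.array([at_z(d,(y,x),.0095)[:2] for y,x in zip(ys,xs)])
l=cv2.fitLine(P.astype(np.float32),cv2.DIST_HUBER,0,1e-4,1e-4).ravel(); u=l[:2]*np.sign(l[0]); s=(P-l[2:])@u
# robust axis: midpoint per bin
b=np.linspace(s.min(),s.max(),15); n=np.array([-u[1],u[0]]); t=(P-l[2:])@n
mid=[((b[i]+b[i+1])/2,np.median(t[(s>=b[i])&(s<b[i+1])])) for i in range(14)]
k=np.polyfit(*zip(*mid),1); yaw=np.arctan2(u[1],u[0])+np.arctan(k[0])
end=l[2:]+u*s.min()+n*np.polyval(k,s.min()); tip=l[2:]+u*s.max()+n*np.polyval(k,s.max())
print("yaw",yaw,"len",s.max()-s.min(),end,tip)
v=np.array([np.cos(yaw),np.sin(yaw)]); g1=end+.058*v; g2=tip-.082*v; print("grip",g1,g2)
# hinge from depth
o=d["c2w"]; D=d["depth"]; K=np.array(d["K"])
r,c=np.mgrid[195:275,370:440]; z=D[195:275,370:440]
X=np.stack([(c-K[0,2])/K[0,0]*z,-(r-K[1,2])/K[1,1]*z,-z],-1)@o[:3,:3].T+o[:3,3]
for row in range(0,80,4): print(195+row,"x %.3f"%X[row,30,0]," ".join("%4d"%(1000*q) for q in X[row,::4,2]))
for p in [(212,382),(212,408),(250,382)]: print(p,at_z(d,p,.131))
for yw in [yaw+np.pi,np.pi]: print(ctrl.solve_ik([.55,.1,.12],down(yw)))
E
```

```text
yaw -0.2008582988601735 len 0.13947878517126944 [ 0.5373426  -0.01415278] [ 0.67401735 -0.04198027]
grip [ 0.59417655 -0.02572438] [ 0.59366591 -0.02562041]
195 x 0.602    1    2    0    2    2    2    2    1    0   11    0   73   79   83   92  112  123  123
199 x 0.607    2    2    1    1    0    1    1    3    1   11   -1   75   79   92   97  121  122  125
203 x 0.612    1    2    2    1    1    2    2    1    2   11   -1    0   80   95  108  122  122  124
207 x 0.618    1    3    2    2    1    2    2    2    3    9   -1    0   79   94  108  123  122  123
211 x 0.589    2    2    2    3    3    1  103  103  103  106  105  107  108  108  112  122  123  125
215 x 0.588    2    1  111  112  113  111  112  116  116  116  118  117  117  116  117  123  125  123
219 x 0.589    2    1  111  124  124  123  126  125  125  129  116  117  116  117  121  123  124  125
223 x 0.592    1    1  111  127  127  129  127  128  128  128  116  117  117  116  121  124  125  124
227 x 0.595    2    1  110  128  129  129  128  129  128  130   18   66   83   97  121  123  124  123
231 x 0.599    2    1  11
[... 708 characters left out ...]
 1    0  129  128  128  128  128    1    3   17    0    0   -1  285  287  287  286
263 x 0.701    1    3    2    3    1    2    2    0    2    4   19   -1   -1   -1  286  291  290  290
267 x 0.706    2    1    1    3    1    2    2    1    1    3   19    0   -1  281  287  292  293  293
271 x 0.713    1    2    2    2    2    0    0    1    1    3   20    0   -1  282  287  292  297  297
(212, 382) [0.58041255 0.08059571 0.131     ]
(212, 408) [0.58042284 0.10426205 0.131     ]
(250, 382) [0.61836381 0.08250783 0.131     ]
[ 0.29609715  0.42027852 -0.69234243  1.86075444  0.32033275  0.97400589
  0.83366788]
[ 0.31732963  0.42714083 -0.72074961  1.86023821  0.33574889  0.97873484
  1.02136719]
```

```bash
python3 - <<'E'
from h import *
yaw=-0.2; n=np.array([-np.sin(yaw),np.cos(yaw)])
g=np.array([0.594,-0.0257])+.009*n; o=down(yaw+np.pi)
ctrl.move_ptp([*g,0.12],o)
ctrl.servo_line([*g,0.035],max_speed=.15)
print("hit",ctrl.servo_line([*g,0.0065],max_speed=.04,max_force=6),ctrl.read_ee_pos(),ctrl.read_wrist_force())
ctrl.close_gripper(120); ctrl.sleep(.2)
print("w",ctrl.read_grip_width()*85,ctrl.read_grip_force(),ctrl.read_wrist_force())
p=np.array(ctrl.read_ee_pos()); print(p)
ctrl.servo_line([p[0],p[1],0.14],max_speed=.1); ctrl.sleep(.3)
print("w",ctrl.read_grip_width()*85,ctrl.read_grip_force(),ctrl.read_wrist_force(),ctrl.read_ft_torque(),ctrl.read_t())
d=cap("wrist"); cv2.imwrite("pics/w2.png",d["color"]); np.savez("w2.npz",depth=d["depth"],c2w=d["c2w"],K=d["K"])
for q in ["punch_grip","punch_tip"]:
    m=mark(d,q); 
    if m: print(q,m["confidence"],np.round(m["point"],1),at_depth(d,m["point"]))
print(ctrl.read_ee_pos(),R.from_rotvec(ctrl.read_ee_rot()).as_matrix().round(4))
E
```

```text
hit False [ 0.5959595  -0.0167669   0.00659055] [ 0.55060313 -0.07258986 -0.34941634]
w 8.316781850202913 122.36403236143815 [ 0.87161797 -0.49412199  5.59919822]
[ 0.59650454 -0.01677226  0.00705518]
w 6.528268846821194 118.04417052417193 [-0.55214893  1.0781501  -1.05393157] [ 0.03077363  0.00409817 -0.08306856] 9.5667
punch_grip 0.71 [256.8 327.4] [ 0.58954022 -0.01538449  0.14407224]
[ 0.59649248 -0.01676148  0.13994936] [[-9.801e-01  1.987e-01 -1.000e-04]
 [ 1.987e-01  9.801e-01  0.000e+00]
 [ 1.000e-04  0.000e+00 -1.000e+00]]
```

View pics/w2.png

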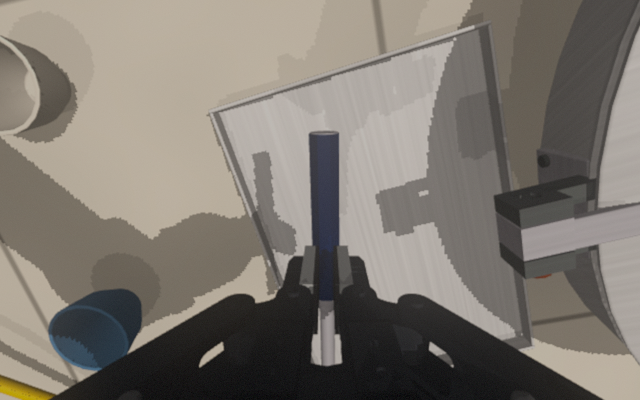

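The punch is held: its blue body shows at rows 132–300, column 325. Next I check its tilt in the hand from the depth image.

```bash
python3 - <<'E'
from h import *
f=np.load("w2.npz"); d={k:f[k] for k in f}; img=cv2.imread("pics/w2.png")
T=np.eye(4);T[:3,:3]=R.from_rotvec(ctrl.read_ee_rot()).as_matrix();T[:3,3]=ctrl.read_ee_pos(); Ti=np.linalg.inv(T)
for r in list(range(128,250,12))+list(range(250,372,8)):
    out=[]
    for c in range(310,346,4):
        p=Ti@np.append(at_depth(d,(r,c)),1); out.append("%4d/%4d/%4d"%tuple(p[:3]*1000))
    print(r,out[1],out[3],out[4],out[5],out[7],img[r,326])
print(ctrl.read_grip_width()*85)
E
```

```text
128   54/ -10/ 136   54/  -3/ 137   54/   0/ 138   54/   2/ 138   54/   9/ 138 [180 184 190]
140   60/  -5/  -2   60/  -2/  -3   60/   0/  -4   61/   0/  -5   60/   4/   0 [82 69 65]
152   55/  -5/  -3   56/  -2/  -4   55/   0/  -4   55/   1/  -3   55/   4/  -2 [79 64 64]
164   50/  -5/  -1   50/  -2/  -3   50/   0/  -3   50/   1/  -3   50/   4/   0 [79 63 61]
176   45/  -5/  -2   45/  -2/  -4   45/   0/  -4   45/   1/  -3   44/   4/  -1 [77 59 58]
188   39/  -6/  -1   40/  -2/  -3   40/   0/  -3   40/   1/  -4   39/   4/   0 [74 57 56]
200   34/  -6/  -2   34/  -2/  -4   34/   0/  -3   34/   1/  -3   33/   4/   0 [74 58 55]
212   28/  -6/  -1   28/  -2/  -3   29/   0/  -4   29/   1/  -3   27/   4/   0 [75 56 55]
224   22/  -6/  -1   22/  -2/  -2   23/   0/  -4   23/   1/  -3   21/   4/   0 [73 54 51]
236   16/  -6/  -1   17/  -2/  -4   17/   0/  -3   17/   1/  -4   16/   4/   0 [71 54 49]
248   12/  -6/  -5   11/  -2/  -3   11/   0/  -3   10/   1/  -2   12/   4/  -5 [69 52 51]
250   12/  -6/  -8   10/  -2/  -3    9/   0/  -2   10/   1/  -3   12/   4/  -8 [56 48 47]
258   12/  -5/ -1
[... 668 characters left out ...]
  1/  -1    0/   3/ -36 [90 88 94]
322   -4/  -5/ -36  -31/  -2/   0  -31/   0/   0  -32/   1/   0   -4/   3/ -36 [146 147 153]
330   -7/  -5/ -36  -37/  -2/   0  -36/   0/   0  -37/   1/   1   -7/   3/ -36 [146 146 153]
338 -157/ -12/ 138  -42/  -2/   0  -40/   0/  -1  -42/   1/   0 -156/  11/ 137 [144 145 153]
346 -167/ -13/ 138  -46/  -2/   0  -46/   0/   0  -46/   1/   0 -166/  11/ 137 [144 144 151]
354 -177/ -13/ 138  -53/  -2/   1  -52/   0/   0  -51/   1/   0 -177/  11/ 138 [143 144 150]
362 -185/ -13/ 136  -59/  -2/   2  -57/   0/   0  -57/   1/   0 -188/  12/ 138 [141 143 149]
370   11/  -3/ -75   11/  -1/ -75   12/   0/ -76   12/   0/ -76   12/   2/ -76 [26 28 24]
6.356633835063294
```

The punch sits about 3 mm past the fingertips and the width reading is only 6.4 mm. It is pinched on its upper chamfers and slipping out, so I'll lay it back down and regrip deeper.

```bash
python3 - <<'E'
from h import *
p=np.array(ctrl.read_ee_pos())
ctrl.servo_line([p[0],p[1],0.03],max_speed=.12)
print("hit",ctrl.servo_line([p[0],p[1],0.0115],max_speed=.03,max_force=3),ctrl.read_ee_pos())
ctrl.release(); ctrl.sleep(.2)
v=np.array([np.cos(-.2),np.sin(-.2)]); g=p[:2]-.005*v
ctrl.servo_line([*g,0.012],max_speed=.05)
print("hit",ctrl.servo_line([*g,0.002],max_speed=.03,max_force=5),ctrl.read_ee_pos(),ctrl.read_wrist_force())
for s in (20,60,120):
    ctrl.close_gripper(s); ctrl.sleep(.15)
    print(s,"w",ctrl.read_grip_width()*85,ctrl.read_grip_force(),ctrl.read_wrist_force(),ctrl.read_ee_pos()[2],ctrl.read_t())
E
```

```text
hit True [ 0.59597915 -0.01683497  0.01126224]
hit False [ 0.59140095 -0.01574009  0.00166606] [ 0.3878663   0.14372621 -1.07168142]
20 w 12.376528431285122 23.65172229350719 [-0.25739055  0.39294146  5.19899699] 0.0034557573233818285 13.875
60 w 10.746919510613333 60.32332639661945 [-0.3103481  -0.35025495  7.06779128] 0.0035883906256460457 14.2417
120 w 8.606407801463376 125.63448266095065 [-0.98167456  1.5852522   6.60240777] 0.0038325370677730827 14.7083
```

```bash
cat >> h.py <<'E'
def inhand(save=None):
    d=cap("wrist"); Ti=np.linalg.inv(d["c2w"]@np.linalg.inv(np.array(d["mount"])))
    if save: cv2.imwrite(save,d["color"])
    K=np.array(d["K"]); r,c=np.mgrid[100:368,300:352]; z=d["depth"][100:368,300:352]
    X=np.stack([(c-K[0,2])/K[0,0]*z,-(r-K[1,2])/K[1,1]*z,-z],-1).reshape(-1,3)
    M=np.array(d["mount"]); X=X@M[:3,:3].T+M[:3,3]
    for a in range(60,-66,-6):
        s=X[(abs(X[:,0]-a)<1.5e-3*1000/1000*0+1 if False else abs(X[:,0]*1000-a)<1.5)&(abs(X[:,2])<.018)&(abs(X[:,1])<.012)]*1000
        if len(s)>5:
            top=np.percentile(s[:,2],8); print(a,len(s),"y %.1f..%.1f"%(s[:,1].min(),s[:,1].max()),"top %.1f"%top)
    s=X[(abs(X[:,2])<.012)&(abs(X[:,1])<.006)]; print("x range",s[:,0].max(),s[:,0].min())
    return d
E
python3 - <<'E'
from h import *
p=np.array(ctrl.read_ee_pos())
ctrl.servo_line([p[0],p[1],0.10],max_speed=.1); ctrl.sleep(.2)
print("w",ctrl.read_grip_width()*85,ctrl.read_grip_force(),ctrl.read_wrist_force(),ctrl.read_t())
inhand("pics/w3.png"); print("w",ctrl.read_grip_width()*85)
E
```

```text
w 8.448195834642146 122.47832960069957 [-0.0805498   0.05091403 -0.46187121] 16.0417
60 241 y -6.0..7.1 top -12.8
54 232 y -6.0..6.7 top -12.8
48 217 y -6.1..6.4 top -12.6
42 210 y -6.2..6.6 top -12.4
36 204 y -6.3..6.2 top -12.4
30 200 y -6.8..6.3 top -12.3
24 193 y -6.9..6.0 top -12.1
18 179 y -7.0..5.6 top -12.0
12 536 y -11.8..9.9 top -16.7
6 124 y -5.2..3.4 top -12.0
0 119 y -5.2..3.4 top -11.9
-6 95 y -5.2..3.4 top -13.3
-12 71 y -5.0..3.1 top -9.7
-18 85 y -5.1..2.3 top -8.7
-24 81 y -5.1..1.8 top -8.6
-30 72 y -5.2..1.8 top -8.2
-36 70 y -5.2..1.3 top -8.1
-42 73 y -5.8..1.4 top -8.2
-48 72 y -5.8..1.4 top -8.0
x range 0.07407222782816147 -0.0534988110012542
w 8.477046011202862
```

View picture.

View pics/w3.png

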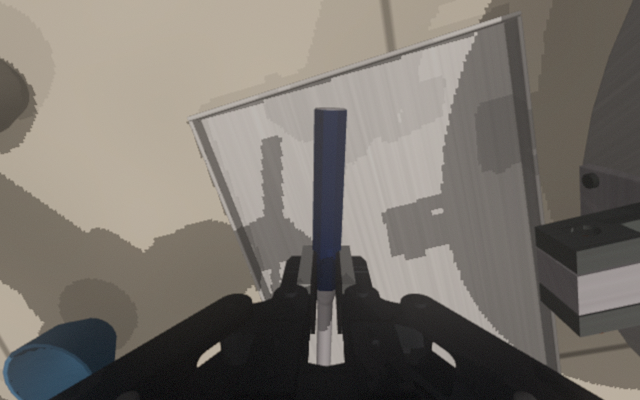

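The picture shows the punch gripped properly now, body at rows 108–290, with the grip about 12 mm ahead of punch_grip. It is slightly yawed and pitched, which I can correct with the tool. The hinge is at the right (rows 200–330). Next I align the punch and measure the hinge from beside it with the same camera, so calibration offsets cancel.

```bash
cat >> h.py <<'E'
def tool_pts(d,r0,r1,c0,c1):
    K=np.array(d["K"]); M=np.array(d["mount"]); r,c=np.mgrid[r0:r1,c0:c1]; z=d["depth"][r0:r1,c0:c1]
    X=np.stack([(c-K[0,2])/K[0,0]*z,-(r-K[1,2])/K[1,1]*z,-z],-1); return X@M[:3,:3].T+M[:3,3]
def punch_line(d):
    X=tool_pts(d,95,368,290,362).reshape(-1,3)*1000; ys=[];zs=[]
    for a in list(range(58,15,-3))+list(range(-30,-50,-3)):
        s=X[(abs(X[:,0]-a)<1.5)&(abs(X[:,2]+6)<9)&(abs(X[:,1])<9)]
        if len(s)<20: continue
        top=np.percentile(s[:,2],10); h=6.5 if a>0 else 3.75
        q=s[s[:,2]<top+h*.8]; ys.append((a,(q[:,1].min()+q[:,1].max())/2)); zs.append((a,top+h))
    return np.polyfit(*zip(*ys),1),np.polyfit(*zip(*zs),1),ys,zs
E
python3 - <<'E'
from h import *
d=cap("wrist"); a,b,ys,zs=punch_line(d); print("line",a,b)
print([np.round(q,1).tolist() for q in ys],[np.round(q[1],1) for q in zs])
X=tool_pts(d,100,125,318,340)*1000; print([[int(v) for v in X[i,8]] for i in range(0,25,2)])
R0=down(np.pi)
p=np.array(ctrl.read_ee_pos())
ctrl.servo_line([p[0],p[1],0.121])
ctrl.servo_line([0.585,0.0095,0.121],frame=R0)if 0 else ctrl.move_ptp([0.585,0.0095,0.121],R0)
ctrl.sleep(.3)
d=cap("wrist"); cv2.imwrite("pics/w4.png",d["color"])
np.savez("w4.npz",depth=d["depth"],c2w=d["c2w"],K=d["K"],mount=d["mount"])
a,b,_,_=punch_line(d); print("line",a,b); print(ctrl.read_ee_pos(),ctrl.read_t())
m=mark(d,"hinge_mark"); print(m and (m["point"],m["confidence"],at_depth(d,m["point"])))
E
```

```text
line [ 0.02496116 -1.01617091] [-0.01905576 -5.05192544]
[[58.0, 0.3], [55.0, 0.3], [52.0, 0.4], [49.0, 0.1], [46.0, 0.2], [43.0, 0.2], [40.0, -0.0], [37.0, -0.0], [34.0, -0.0], [31.0, -0.2], [28.0, -0.5], [25.0, -0.5], [22.0, -0.5], [19.0, -0.5], [16.0, -0.7], [-30.0, -1.7], [-33.0, -1.7], [-36.0, -1.9], [-39.0, -1.9], [-42.0, -2.2], [-45.0, -2.2], [-48.0, -2.2]] [np.float64(-6.0), np.float64(-6.2), np.float64(-6.1), np.float64(-5.9), np.float64(-5.8), np.float64(-5.9), np.float64(-5.9), np.float64(-5.8), np.float64(-5.7), np.float64(-5.6), np.float64(-5.5), np.float64(-5.5), np.float64(-5.6), np.float64(-5.5), np.float64(-5.4), np.float64(-4.5), np.float64(-4.6), np.float64(-4.4), np.float64(-4.2), np.float64(-4.1), np.float64(-4.2), np.float64(-4.2)]
[[76, 0, 97], [75, 0, 97], [74, 0, 97], [72, 0, 97], [73, 0, -11], [73, 0, -12], [72, 0, -10], [71, 0, -11], [70, 0, -12], [70, 0, -11], [69, 0, -12], [68, 0, -10], [67, 0, -12]]
line [ 0.02464947 -0.72662731] [-0.01880657 -5.04417229]
[0.5851399  0.00877318 0.12083533] 17.0417
None
```

View pics/w4.png

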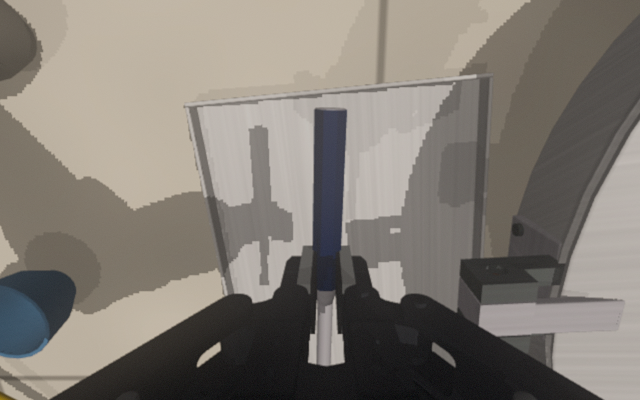

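The hinge is at the right: the dark near face spans rows 258–288, columns 460–560, and the strap starts at about row 300. Next I extract the face and edges from the depth.

```bash
python3 - <<'E'
from h import *
f=np.load("w4.npz"); d={k:f[k] for k in f}; img=cv2.imread("pics/w4.png")
X=tool_pts(d,250,370,450,570)*1000
for r in range(0,110,5): print(250+r," ".join("%d/%d/%d"%tuple(X[r,c].round()) for c in range(0,80,9)))
cv2.imwrite("pics/w4c.png",cv2.resize(cv2.convertScaleAbs(img[245:345,445:585],alpha=1.6),(700,500),interpolation=cv2.INTER_CUBIC))
E
```

```text
250 -49/108/119 -49/116/119 -48/124/118 -44/127/108 -50/141/121 -51/150/123 -50/157/121 -15/119/49 77/-1/-142
255 -53/109/119 -53/117/118 -53/125/118 -47/127/107 -55/142/121 -55/150/121 -55/158/121 -19/120/49 -13/119/38
260 -59/110/119 -59/118/120 -5/75/15 -5/80/15 -5/85/15 -4/89/13 -4/94/14 -4/98/13 -4/103/13
265 -63/110/119 -62/117/117 -5/73/10 -5/78/10 -4/82/8 -4/86/8 -4/90/8 -3/95/7 -3/99/7
270 -68/110/118 -12/72/17 -6/72/7 -5/75/4 -4/80/4 -8/87/10 -6/91/7 -4/92/3 -4/97/2
275 -74/112/120 -15/72/17 -9/72/7 -5/73/0 -4/77/-1 -4/82/-1 -5/86/-1 -4/90/-2 -3/94/-3
280 -78/112/119 -17/72/16 -11/72/5 -6/72/-3 -5/76/-5 -4/79/-6 -5/84/-5 -4/87/-7 -4/92/-6
285 -83/112/118 -20/73/16 -13/72/5 -7/72/-5 -5/74/-9 -6/78/-8 -5/82/-8 -5/86/-9 -5/90/-9
290 -89/113/119 -23/73/16 -16/72/4 -11/73/-4 -8/74/-9 -8/79/-8 -8/83/-9 -8/87/-9 -7/90/-10
295 -94/113/118 -26/73/15 -19/72/4 -13/73/-5 -11/75/-8 -10/78/-10 -11/83/-8 -10/87/-9 -11/92/-8
300 -100/114/119 -30/74/16 -21/73/3 -16/73/-5 -14/75/-8 -13/79/-8 -13/84/-8 -13/88/-9 -14/93/-8
305 -105/115/119 -32/74/14 -25/74/4 -18/73/-6 -15/75/-10 -16/79/-9 -16/
[... 268 characters left out ...]
4/80/-10 -24/85/-9 -25/90/-8 -24/93/-9
325 13/36/-61 13/39/-60 13/42/-61 13/44/-60 -28/78/-7 -28/82/-8 -27/85/-9 -28/91/-7 -27/95/-9
330 13/36/-62 13/38/-62 14/40/-64 13/43/-63 77/-1/-142 -31/82/-8 -30/86/-8 -30/91/-9 -30/95/-9
335 14/34/-65 13/37/-64 13/40/-65 14/42/-65 14/45/-65 -34/83/-8 -35/88/-6 -34/92/-7 -35/97/-6
340 13/34/-67 14/36/-68 13/39/-67 14/41/-67 13/44/-67 13/47/-67 -36/87/-8 -37/92/-8 -36/96/-8
345 12/34/-67 13/36/-69 12/39/-68 13/40/-69 13/43/-68 14/45/-69 13/48/-68 -40/93/-8 -40/97/-8
350 10/34/-66 12/36/-69 13/37/-70 13/40/-71 14/42/-71 14/44/-71 13/47/-70 14/49/-71 -42/97/-9
355 -161/121/118 11/35/-70 12/37/-72 13/39/-72 13/41/-72 13/44/-72 13/46/-72 14/48/-73 13/50/-73
```

View pics/w4c.png

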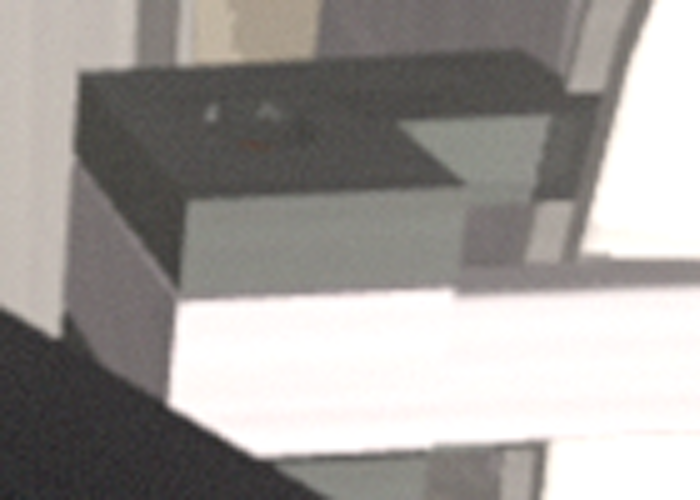

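```bash
cat > fit.py <<'E'
from h import *
def hinge(d,verbose=True):
    X=tool_pts(d,240,345,440,570).reshape(-1,3)*1000; rr,cc=[v.ravel() for v in np.mgrid[240:345,440:570]]
    def plane(S,ax):  # S[:,ax] = c0 + c1*u + c2*v
        o=[i for i in range(3) if i!=ax]
        for _ in range(6):
            A=np.c_[np.ones(len(S)),S[:,o]]; c=np.linalg.lstsq(A,S[:,ax],rcond=None)[0]; e=S[:,ax]-A@c; S=S[abs(e)<max(.6,1.5*e.std())]
        return c,len(S),e.std()
    near=X[(abs(X[:,0]+4.7)<3)&(X[:,1]>74)&(X[:,1]<97)&(X[:,2]>-7)&(X[:,2]<15)]
    out=X[(abs(X[:,1]-72.7)<1.6)&(X[:,2]>-6)&(X[:,2]<15)&(X[:,0]<-7)&(X[:,0]>-29)]
    top=X[(abs(X[:,2]+8.5)<2)&(X[:,1]>75)&(X[:,1]<94)&(X[:,0]<-7)&(X[:,0]>-28)]
    cn,co,ct=plane(near,0),plane(out,1),plane(top,2)
    print("near x=",cn,"\nout y=",co,"\ntop z=",ct)
    # bore: rays hitting the near-face region, with depth behind plane
    K=np.array(d["K"]); M=np.array(d["mount"])
    V=np.c_[(cc-K[0,2])/K[0,0],-(rr-K[1,2])/K[1,1],-np.ones(len(cc))]@M[:3,:3].T; o=M[:3,3]*1000
    c=cn[0]; t=(c[0]+c[1]*o[1]+c[2]*o[2]-o[0])/(V[:,0]-c[1]*V[:,1]-c[2]*V[:,2]); F=o+V*t[:,None]
    behind=(c[0]+c[1]*X[:,1]+c[2]*X[:,2]-X[:,0])>1.6
    s=behind&(F[:,1]>77)&(F[:,1]<93)&(F[:,2]>-4)&(F[:,2]<13)
    Q=F[s]; (yc,zc),rad=cv2.minEnclosingCircle(Q[:,1:].astype(np.float32)); print("bore",len(Q),Q.mean(0),"range",Q.min(0),Q.max(0),"circ",yc,zc,rad)
if __name__=="__main__":
    f=np.load("w4.npz"); hinge({k:f[k] for k in f})
E
python3 fit.py
```

```text
near x= (array([-9.12776797e+00,  5.77192513e-02,  1.74765742e-03]), 854, np.float64(0.27901134053335797)) 
out y= (array([ 7.17178846e+01, -5.58624265e-02, -9.44239200e-04]), 683, np.float64(0.24816969800239602)) 
top z= (array([-8.15659955e+00, -3.52681365e-03, -4.12675637e-03]), 1073, np.float64(0.32226037911058414))
bore 106 [-4.258642   84.26076354  3.23735099] range [-4.49081674 80.19307197 -0.37998767] [-4.00292901 88.69255049  6.89049396] circ 84.50950622558594 3.8723042011260986 4.483215808868408
```

```bash
cat >> h.py <<'E'
import json
TIP=np.array([-.067,-.0025,-.0038]); U=np.array([-1,-.0247,.019]); U/=np.linalg.norm(U)
def tool_R(psi):
    R0=R.from_rotvec(down(np.pi+psi)); b=np.array([np.cos(psi),np.sin(psi),0]); u=R0.apply(U)
    c=np.cross(u,b); return R.from_rotvec(c)*R0,b
def tip_now(): return np.array(ctrl.read_ee_pos())+R.from_rotvec(ctrl.read_ee_rot()).apply(TIP)
def load(): j=json.load(open("bore.json")); return np.array(j["B"]),j["psi"]
def tcp_for(tip,Rt): return np.asarray(tip)-Rt.apply(TIP)
def bc(p,B,psi):  # world -> bore coords (along, left, up)
    return R.from_euler("z",-psi).apply(np.asarray(p)-B)
E
python3 - <<'E'
from h import *
p=np.array(ctrl.read_ee_pos()); Rn=R.from_rotvec(ctrl.read_ee_rot())
B=p+Rn.apply([-.0042,.0846,.0045]); bd=Rn.apply([-1,.0565,0]); psi=float(np.arctan2(bd[1],bd[0]))
json.dump({"B":B.tolist(),"psi":psi},open("bore.json","w")); print("B",B,psi,"tip",tip_now())
Rt,b=tool_R(psi); pre=tcp_for(B-.02*b,Rt); print(pre)
ctrl.servo_line([pre[0],p[1],p[2]],max_speed=.15)
ctrl.move_ptp([pre[0],p[1]+.03,pre[2]],Rt.as_rotvec()); ctrl.servo_line(pre,max_speed=.1); ctrl.sleep(.3)
print("pre tip",bc(tip_now(),B,psi)*1000,ctrl.read_wrist_force(),"w",ctrl.read_grip_width()*85,ctrl.read_t())
d=cap("wrist"); a,c,_,_=punch_line(d); print("line",a,c)
hit=ctrl.servo_line(tcp_for(B-.002*b,Rt),max_speed=.03,max_force=3); print(hit,bc(tip_now(),B,psi)*1000)
if not hit:
    hit=ctrl.servo_line(tcp_for(B+.009*b,Rt),max_speed=.008,max_force=3.5); print("feel",hit,bc(tip_now(),B,psi)*1000,R.from_euler("z",-psi).apply(ctrl.read_wrist_force()),ctrl.read_t())
E
```

```text
B [0.58943751 0.0935417  0.11637905] 0.05528048571393921 tip [0.65213673 0.00637053 0.12469381]
[0.50256653 0.08958212 0.11130697]
pre tip [-19.99478781  -0.7545288   -0.03559607] [ 0.05351726  0.39995016 -0.96894369] w 8.732218494974848 19.0083
line [ 0.02553754 -0.64672036] [-0.01761032 -5.18573435]
False [-2.16288151  0.03967774 -0.15777752]
feel True [ 4.69316205 -0.22361854 -1.32567778] [ 0.28358469 -0.12633917 -1.54140311] 20.8083
```

```bash
python3 - <<'E'
from h import *
B,psi=load(); Rt,b=tool_R(psi); ctrl.sleep(.3)
def st(s): print(s,(bc(tip_now(),B,psi)*1000).round(2),R.from_euler("z",-psi).apply(ctrl.read_wrist_force()).round(2),np.round(ctrl.read_ft_torque(),3),(R.from_rotvec(ctrl.read_ee_rot())*Rt.inv()).as_rotvec().round(4),round(ctrl.read_t(),2))
st("now")
for x in (.0055,.0065,.0075):
    h=ctrl.servo_line(tcp_for(B+x*b,Rt),max_speed=.006,max_force=6); st(h)
    if h: break
E
```

```text
now [ 4.24 -0.38 -1.71] [ 0.69 -0.88 -0.36] [ 0.017 -0.083  0.032] [-0.001   0.0052 -0.0001] 21.11
False [ 5.34 -0.07 -0.5 ] [-0.27  0.31 -1.14] [-0.05   0.113 -0.048] [-0.0011  0.0058 -0.0001] 21.58
False [ 5.41 -0.06 -0.92] [-3.62 -0.32 -0.87] [-0.066  0.82   0.003] [-0.0016  0.0077  0.    ] 21.9
False [ 5.47 -0.09 -1.32] [-5.64 -0.39  1.4 ] [-0.073  1.248 -0.018] [-0.0021  0.0097  0.0001] 22.22
```

```bash
cat >> h.py <<'E'
def st(s):
    B,psi=load(); Rt,b=tool_R(psi)
    t=bc(tip_now(),B,psi)*1000; F=R.from_euler("z",-psi).apply(ctrl.read_wrist_force())
    print(s,t.round(2),F.round(2),(R.from_rotvec(ctrl.read_ee_rot())*Rt.inv()).as_rotvec().round(4),round(ctrl.read_t(),2),flush=True); return t,F
def push(x,dz,pitch,speed=.006,mf=6):
    B,psi=load(); Rt,b=tool_R(psi); Rp=R.from_euler("z",psi)*R.from_euler("y",-pitch)*R.from_euler("z",-psi)*Rt
    h=ctrl.servo_line(tcp_for(B+x*b+[0,0,dz],Rp),frame=Rp.as_rotvec(),max_speed=speed,max_force=mf); t,F=st((h,x)); return h,t,F
E
python3 - <<'E'
from h import *
x=.0075
for i in range(5):
    x+=.0015
    h,t,F=push(x,.0008,.010)
    if h or abs(F[0])>13 or np.hypot(F[1],F[2])>6: break
E
```

```text
(False, 0.009) [ 5.64 -0.09 -0.93] [-7.93  0.7  -0.61] [-0.0011 -0.003   0.0004] 22.62
(False, 0.010499999999999999) [ 6.88 -0.1  -1.09] [-8.59  0.66  0.29] [-0.0012 -0.0024  0.0004] 23.02
(False, 0.011999999999999999) [ 8.33 -0.12 -1.08] [-8.97 -0.34 -0.75] [-0.0013 -0.0023  0.0004] 23.43
(False, 0.013499999999999998) [ 9.84 -0.13 -1.08] [-7.59 -0.36  0.27] [-0.0013 -0.0023  0.0003] 23.82
(False, 0.014999999999999998) [11.32 -0.1  -1.1 ] [-8.29  0.34  0.01] [-0.0013 -0.0023  0.0004] 24.23
```

The pin slides at about 8 N, so I continue in slow chunks to a tip depth of 29 mm.

```bash
python3 - <<'E'
from h import *
x=.015
while x<.0326:
    x=min(x+.003,.0327)
    h,t,F=push(x,.0008,.010,.008,5)
    if h or abs(F[0])>13 or np.hypot(F[1],F[2])>5: break
print("w",ctrl.read_grip_width()*85,ctrl.read_grip_force())
E
```

```text
(False, 0.018) [14.26 -0.1  -1.12] [-8.36  0.58  0.32] [-0.0013 -0.0021  0.0004] 24.75
(False, 0.020999999999999998) [17.23 -0.06 -1.15] [-8.76 -0.41  0.07] [-0.0013 -0.002   0.0004] 25.27
(False, 0.023999999999999997) [20.25 -0.11 -1.15] [-8.04 -0.51  0.39] [-0.0013 -0.002   0.0003] 25.8
(False, 0.026999999999999996) [23.27 -0.11 -1.14] [-8.26 -0.56  0.62] [-0.0013 -0.0021  0.0004] 26.32
(False, 0.029999999999999995) [26.28 -0.08 -1.15] [-8.11  0.83  0.17] [-0.0013 -0.0021  0.0004] 26.85
(False, 0.0327) [29.   -0.06 -1.13] [-8.43 -0.02  0.67] [-0.0012 -0.0021  0.0004] 27.34
w 8.436109056539532 122.60537364844822
```

```bash
python3 - <<'E'
from h import *
B,psi=load(); Rt,b=tool_R(psi)
push(.026,.0006,.003,.02,12); push(-.02,.0003,0,.03,12)
ctrl.servo_line([.50,0.0,.15],max_speed=.15)
ctrl.move_ptp([.625,0.0,.15],down(np.pi)); ctrl.sleep(.2)
d=cap("wrist"); cv2.imwrite("pics/w5.png",d["color"]); print(ctrl.read_t(),punch_line(d)[:2])
w=lambda r,c: at_depth(d,(r,c))
o=d["c2w"]; K=np.array(d["K"]); r,c=np.mgrid[0:400,0:640]; z=d["depth"]
X=np.stack([(c-K[0,2])/K[0,0]*z,-(r-K[1,2])/K[1,1]*z,-z],-1)@o[:3,:3].T+o[:3,3]
Y=(X.reshape(-1,3)-B)@R.from_euler("z",psi).as_matrix()*1000
s=Y[(abs(Y[:,1])<5)&(Y[:,2]>-4)&(Y[:,2]<16)&(Y[:,0]>-5)&(Y[:,0]<90)]
for a in range(-4,90,2):
    q=s[(abs(s[:,0]-a)<1)]; 
    if len(q): print(a,len(q),q[:,2].max().round(1))
E
```

```text
(False, 0.026) [2.688e+01 2.000e-02 1.140e+00] [-0.24  0.11 -1.21] [ 0.0006 -0.0048 -0.0002] 27.82
(False, -0.02) [-19.83   0.03   0.34] [ 0.48 -0.56 -1.14] [ 0.0001 -0.0001 -0.0001] 29.51
31.125 (array([ 0.02632095, -0.7562575 ]), array([-0.01738309, -5.08142355]))
0 140 14.6
2 86 14.0
4 68 14.2
6 67 14.6
8 70 14.2
10 52 14.0
12 87 14.2
14 72 14.5
16 66 14.3
18 69 13.9
20 68 13.9
22 63 13.9
24 65 14.3
26 63 13.9
28 64 13.8
30 59 13.7
32 63 14.3
34 63 14.0
36 63 14.3
38 55 14.0
40 27 13.9
44 3 4.4
46 42 5.5
48 51 5.5
50 50 4.9
52 48 4.8
54 55 5.0
56 47 4.8
58 51 5.7
60 44 5.1
62 53 4.8
64 120 8.7
66 49 8.6
68 48 8.3
70 7 7.5
```

View pics/w5.png

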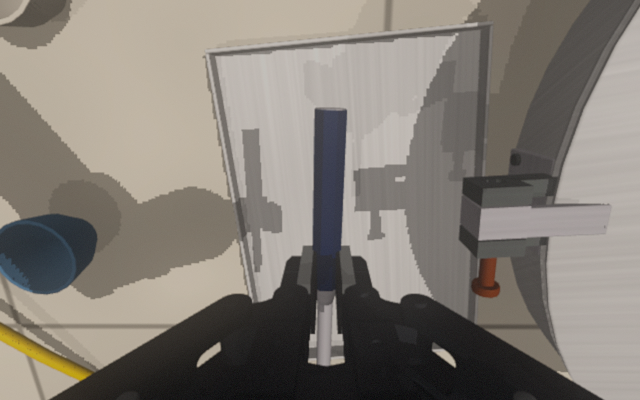

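The pin head is at x ≈ 64–69.5 mm in bore coordinates and the far eye face at about 40.3 mm. The gap is therefore about 24 mm, and the red pin shows at [255–292,487]. Now I lay the punch back in the tray.

```bash
python3 - <<'E'
from h import *
Rt,_=tool_R(0.0)
ctrl.move_ptp([.62,-.008,.12],Rt.as_rotvec())
ctrl.servo_line([.62,-.008,.02],max_speed=.1)
print(ctrl.servo_line([.62,-.008,.0045],max_speed=.02,max_force=3),ctrl.read_ee_pos())
ctrl.release(); ctrl.sleep(.3)
p=np.array(ctrl.read_ee_pos()); ctrl.servo_line([p[0],p[1],.06],max_speed=.06); ctrl.servo_line([p[0],p[1],.26],max_speed=.15); ctrl.servo_line([.53,-.02,.27],max_speed=.15); ctrl.sleep(.3)
print(ctrl.read_t(),ctrl.read_wrist_force())
d=cap("wrist"); cv2.imwrite("pics/w6.png",d["color"])
for q,z in [("punch_grip",.0095),("punch_tip",.0095),("tray_floor",.003)]:
    m=mark(d,q)
    if m: print(q,m["confidence"],np.round(m["point"]),at_z(d,m["point"],z),at_depth(d,m["point"]))
E
```

```text
False [ 0.62014619 -0.0079416   0.00457771]
38.1 [ 1.09869342  0.31896878 -0.81740048]
punch_grip 0.78 [217. 336.] [ 0.60433586 -0.00420737  0.0095    ] [ 0.60322996 -0.00433801  0.01239081]
punch_tip 0.75 [275. 333.] [ 0.69151733 -0.00576148  0.0095    ] [ 0.69536375 -0.00549667  0.00309052]
tray_floor 0.66 [244. 361.] [0.64682445 0.0315843  0.003     ] [0.64706872 0.03165155 0.00249193]
```

View pics/w6.png

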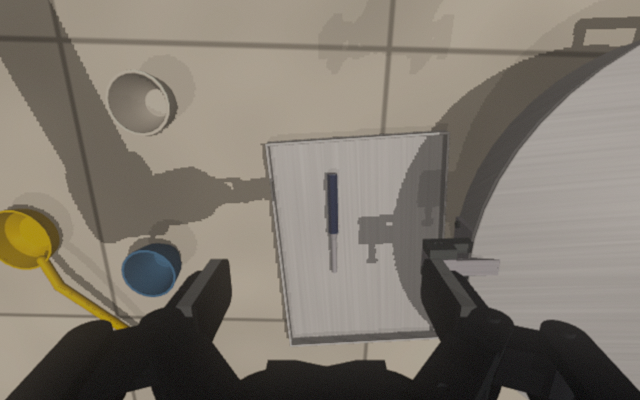

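The punch lies flat in the tray ([172–272, 333]). The cups, ladle and tray look undisturbed, and the robot is clear.

```bash
python3 -c "
from workcell import ctrl
print(ctrl.sign_off())"
```

```text
the job is handed in; nothing more can be done
None
```

I pressed the pin out to a gap of about 24 mm (measured from the depth image) with about 9 N on it, laid the punch flat back in the tray, and handed the job in at about 38 s; no verdict came back.

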